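# Tighten the drill-stand foot nut between its ribs

### The arm

A 6-joint arm with a two-finger parallel gripper is mounted at the origin on the work surface. World frame = base frame: x ahead of the robot, y to its left, z up, the work surface at z = 0. Lengths are in m, angles in rad, forces in N, time in s.
With the tool pointing down it reaches from about 0.35 to 0.875 m from the base axis. Payload 15.5 kg.
Tool frame: the origin (TCP) lies midway between the tips of the shut fingers; the grasp point (between the pads) lies 19 mm behind it; z points along the fingers, y is the direction in which the jaws open and shut (so a half turn about z gives the same grasp; the last joint's range is limited). The gripper opens to 85 mm and grips with 20 to 120 N. Pads are 22 mm wide; open, the fingers measure 114 mm over their backs; the gripper's body (76 mm by 85 mm) begins 54 mm behind the grasp point. The pads swing forward as they close: fully open they stand 13 mm farther back than shut.
Start: joints at [1.097, 0.494, 1.345, -0, 1.302, -0.096], TCP at [0.231, 0.581, 0.231] pointing down, gripper open.
Joint ranges: [-2.91, 2.91], [-0.82, 2.16], [0.22, 2.67], [-1.22, 4.37], [0.12, 2.79], [-3.08, 3.08]. Speed limits (rad/s): [1.89, 1.89, 2.57, 3.01, 3.01, 3.01].

### API

Orientations are given as a unit quaternion [w, x, y, z].
In Python, from bench import * gives the robot as it stands.
- The arm moves only by the shell command python3 -m inch 'ROWS' [FORCE]. ROWS is JSON, a list of rows, each a list of 3 entries, a list of its own where there are three numbers: the shift along the tool's x, y, z in m, then the turn, a rotation vector about the tool's x, y, z in degrees, then the finger opening in m, from 0 to 0.0854. A call has exactly 10 rows; each row shifts and turns the pose as measured when the row begins, along the tool's axes as they then stand; what a row does not reach is not made up. A row lasts 1/10 s, in which the tool goes at most 50 mm and 8.59 degrees, less where a joint would pass 70% of its speed; a pose out of reach is approached as far as the arm can. A call with a gripper value outside its range is refused whole. The fingers move at their own pace and stop on an object; FORCE is the grip in N (left out, the last holds). Time passes only in rows, so rows that do not move let the fingers close, or fill a call up. It gives the time, the measured TCP pose, the force and the opening at its end, in the units of the state.
- get_state(): the state, without advancing time (a new reading comes with each control period).
- read_camera(name): name is "side" or "top"; returns a dict with "img" (480x640x3 uint8, blue, green, red), "camera_matrix" (3x3 intrinsics, pixels), "extrinsics" (4x4, takes a point from world to camera coordinates). Camera axes: x right, y down, z forward; pixel columns grow to the right and rows downward; lengths in m; the calibration is good to about 2 mm. A picture is of the moment at which its call begins. There is no depth.
- sign_off(): hands the job in, once; it reports no verdict.
The state is a dict: "t": time; "joint_positions": joint angles; "joint_vel": joint speeds; "joint_efforts": joint torques, N m; "ee_pos": TCP position; "tool_rot": TCP orientation; "force": force on the tool from outside, world axes, zero at the start; "torque": the same for the moment, N m; "finger_gap": finger opening in m.
Only numpy, scipy, OpenCV 4.12 (cv2) and the standard library are available. Lean on these libraries where they do the work, as an engineer would, in place of code of your own. Each camera call takes 0.05 s, during which the arm holds its last target.

### The job

Take the ring spanner from the rubber mat, fit its large end over the loose splined flange nut in the pocket of the green drill-stand foot, and turn the nut clockwise until it is tight, lifting and reseating the spanner whenever the ribs block its swing. Nip it up against its stop with about 2 N m, not over 3; turn it only with the spanner, do not force the spanner against the ribs, and leave the tray, tin and jar undisturbed. Then lay the spanner back flat on the mat and let go.

Things in the scene. Friction and masses are not known exactly. Their poses are not given: they have to be found in the camera images.
- spanner: Bare-metal double-ended ring spanner, 0.5 kg, lying flat. Origin: centre of its LARGE ring, on the underside; x runs along the shank to the small ring (centre x = 230), z up. Large ring 18 high, 53 over its outer flats, 41 inside, with six inward lugs 6 wide reaching to radius 15, at 30, 90, 150.. deg from x. Small ring 18 high, 37 wide; it does not fit the nut.
- shank (a point): Middle of the spanner's shank: 110 along x from the large ring's centre, 13 above the underside, near the balance point (104). Axes as the spanner's. Shank: straight bar 16 wide (y), 14 high, from 6 to 20 above the spanner's underside, bare and graspable from x = 35 to x = 210.
- foot: Green cast drill-stand foot, fixed to the bench. Origin: on the bench under the nut's axis; -x points out of the pocket's open mouth, roughly to the robot. Plate 15 thick, x = -45 to 155, 170 wide. Behind the nut a round socket 76 across, centre x = 92, top 70 above the bench. The small dark nuts at the far corners are just part of it.
- ribs: The foot's two green upright ribs that flank the nut; same origin and axes as the foot. Each 12 thick, inner faces at y = +51 and y = -51, from x = -40 (square ends) to x = 145, tops 60 above the bench. The shank of a seated spanner swings 45 deg each way from the foot's -x axis before it meets a rib's end.
- nut_seat (a point): On the nut's axis, on the top face of its round flange (48 across, 3 thick), 18 above the bench: a fully seated spanner has its origin here, its yaw equal to the nut's plus any multiple of 60 deg. Frame turns with the nut. Nut: bright oiled steel, hub 25 across, six radial splines 6.5 wide, 38 over them, 20 high, one along its x axis; a 19 mm stud end stands 4 above.
- nut (a joint): Turn of the nut, rad, grows CLOCKWISE seen from above; hard stop at 2.269. Nut's yaw = foot's yaw minus this; splines at 0, 60.. deg of its frame. Starts at 0.38 to 0.79: more than one swing to go. Takes about 0.5 N m to turn and stays where left. The spanner has 6 deg of play either way on it. At the stop the torque climbs fast: 18 N across mid-shank is 2 N m.
- mat: Black rubber mat, 320 (x) by 140 (y), 3 thick, fixed on the bench to the left or right; origin under its centre.
- parts_tray: Red plastic tray of washers and studs, 130 by 110, 35 high, loose, on the side where the mat is not; origin under its centre.
- paint_tin: Red paint tin, 76 across, 95 high, loose; origin under its centre.
- paste_jar: White jar with yellow cap, 64 across, 75 high, loose; origin under its centre.

How it is judged:
By the outcome, as a careful person would: the job done as asked, in the order asked, and still so for the second after the job is handed in, with the robot touching nothing.
It also fails if it takes over 72 s, if anything falls off the work surface, if the arm or the gripper's body presses on something with over 40 N, if the wrist force passes 120 N, or if a joint passes its speed limit or range.

## Working session

There is one attempt and no reset: what is moved stays moved. The work goes in short steps, Python scripts to look and compute and a shell command to move; the robot and the scene stay as the last step left them, time stands still between calls to the robot, and variables do not carry over. Pictures are saved under pics/ and viewed, and the job is handed in when it is done.

```bash
ls; mkdir -p pics; python3 - <<'E'
from bench import *
import cv2
s=get_state();print({k:(s[k]) for k in s})
for n in("side","top"):
    c=read_camera(n);cv2.imwrite(f"pics/{n}0.png",c["img"]);print(n,c["camera_matrix"],c["extrinsics"])
E
```

```text
pics
{'t': 0.0, 'joint_positions': array([ 1.09647151e+00,  4.94225962e-01,  1.34612376e+00, -7.57890381e-06,
        1.30250742e+00, -9.55103186e-02]), 'joint_vel': array([-1.97992701e-03, -1.37807339e-03, -5.17493575e-04, -1.27364847e-03,
        1.49626320e-03, -2.56302674e-05]), 'joint_efforts': array([ 4.19758246e-03, -8.82176471e+01, -3.83862948e+01, -3.52541538e-04,
        1.04150176e-02,  1.22232063e-04]), 'ee_pos': array([0.23097734, 0.5803663 , 0.23067616]), 'tool_rot': array([-1.74203901e-04,  1.88275753e-01,  9.82116002e-01, -6.07781052e-04]), 'force': array([-0.51794371,  0.43136826, -0.28021816]), 'torque': array([ 0.05055017, -0.01482427, -0.02671849]), 'finger_gap': 0.08552227311961805}
side [[455.14559955   0.         320.33358857]
 [  0.         455.14559955 242.40898219]
 [  0.           0.           1.        ]] [[ 0.98902261 -0.14754479 -0.00805032 -0.57567131]
 [-0.11337474 -0.72277812 -0.68171692  0.09228895]
 [ 0.09476519  0.67514615 -0.73157175  0.94888991]
 [ 0.          0.          0.          1.        ]]
top [[551.42187777   0.         320.76331912]
 [  0.         551.42187777 246.21753875]
 [  0.           0.           1.        ]] [[ 0.01763568 -0.9996638  -0.01900734  0.0177693 ]
 [-0.99748023 -0.01628425 -0.06905077  0.56206894]
 [ 0.06871803  0.0201772  -0.99743206  1.00540497]
 [ 0.          0.          0.          1.        ]]
```

View pics/side0.png

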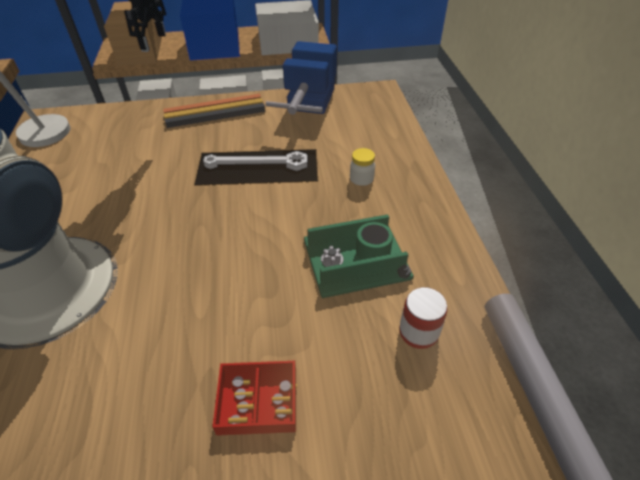

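View pics/top0.png

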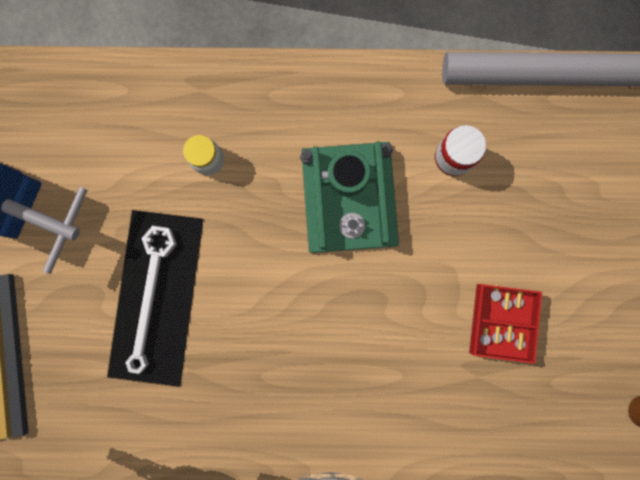

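The top view shows the spanner on the mat, with its large ring near (158,241) and its small ring near (137,363). The nut is at about (352,225) and the foot spans u 303–398. I'll zoom in on these.

```bash
cat > h.py <<'E'
import numpy as np, cv2
from bench import *
def cast(c,uv,z):
    K=c["camera_matrix"];E=c["extrinsics"];R=E[:3,:3];t=E[:3,3]
    d=R.T@np.linalg.inv(K)@np.array([uv[0],uv[1],1.]);o=-R.T@t
    return o+d*(z-o[2])/d[2]
def proj(c,p):
    E=c["extrinsics"];q=c["camera_matrix"]@(E[:3,:3]@np.array(p)+E[:3,3]);return q[:2]/q[2]
def crop(c,u0,v0,u1,v1,s,fn):
    cv2.imwrite(fn,cv2.resize(c["img"][v0:v1,u0:u1],None,fx=s,fy=s,interpolation=cv2.INTER_CUBIC))
def tri(cs,uvs):
    A=[];b=[]
    for c,uv in zip(cs,uvs):
        P=c["camera_matrix"]@c["extrinsics"][:3]
        for i in(0,1):
            r=P[i]-uv[i]*P[2];A.append(r[:3]);b.append(-r[3])
    return np.linalg.lstsq(np.array(A),np.array(b),rcond=None)[0]
E
python3 - <<'E'
from h import *
t=read_camera("top");s=read_camera("side")
crop(t,320,195,384,250,10,"pics/nut.png")
crop(t,290,130,410,265,4,"pics/foot.png")
crop(t,100,200,210,395,3,"pics/sp.png")
crop(s,300,210,420,300,6,"pics/nutside.png")
img=t["img"]; m=np.zeros(img.shape[:2],np.uint8)
g=cv2.cvtColor(img,cv2.COLOR_BGR2GRAY)
m[200:395,100:210]=(g[200:395,100:210]>95)*255
# restrict to mat: dark closed
dark=(g<50).astype(np.uint8)*255; dark[:, :100]=0;dark[:200]=0;dark[400:]=0;dark[:,215:]=0
cs,_=cv2.findContours(dark,cv2.RETR_EXTERNAL,cv2.CHAIN_APPROX_NONE);k=max(cs,key=cv2.contourArea)
h=cv2.convexHull(k);r=cv2.minAreaRect(h);print("mat",r)
bx=cv2.boxPoints(r);print([cast(t,p,.003).round(4) for p in bx], cast(t,r[0],.003))
mm=np.zeros_like(m);cv2.fillConvexPoly(mm,cv2.erode(h,None) if 0 else h,255);mm=cv2.erode(mm,np.ones((5,5)))
m&=mm
cs,hi=cv2.findContours(m,cv2.RETR_CCOMP,cv2.CHAIN_APPROX_NONE)
for i,c in enumerate(cs):
    a=cv2.contourArea(c)
    if a>20:
        M=cv2.moments(c);ce=(M['m10']/M['m00'],M['m01']/M['m00']);print(i,a,ce,cv2.boundingRect(c),hi[0][i][3],cv2.minEnclosingCircle(c), cast(t,ce,.021))
cv2.imwrite("pics/m.png",cv2.resize(m[200:395,100:210],None,fx=3,fy=3))
E
```

```text
mat ((155.19610595703125, 297.74560546875), (72.44976806640625, 168.74053955078125), 8.027237892150879)
[array([0.3123, 0.4226, 0.003 ]), array([0.6279, 0.3912, 0.003 ]), array([0.6106, 0.253 , 0.003 ]), array([0.2965, 0.2869, 0.003 ])] [0.46024492 0.33846905 0.003     ]
0 1905.5 (148.7138108982769, 288.8057377766115) (125, 225, 50, 149) -1 ((148.17686462402344, 299.60040283203125), 74.75625610351562) [0.47709181 0.34546591 0.021     ]
1 78.0 (135.32905982905982, 363.3205128205128) (130, 358, 11, 12) 0 ((135.0, 363.5), 5.590270042419434) [0.33994422 0.36487706 0.021     ]
2 271.0 (157.79889298892988, 240.84317343173433) (147, 230, 22, 23) 0 ((157.92105102539062, 240.92105102539062), 11.117266654968262) [0.56668167 0.33190522 0.021     ]
```

View pics/nut.png

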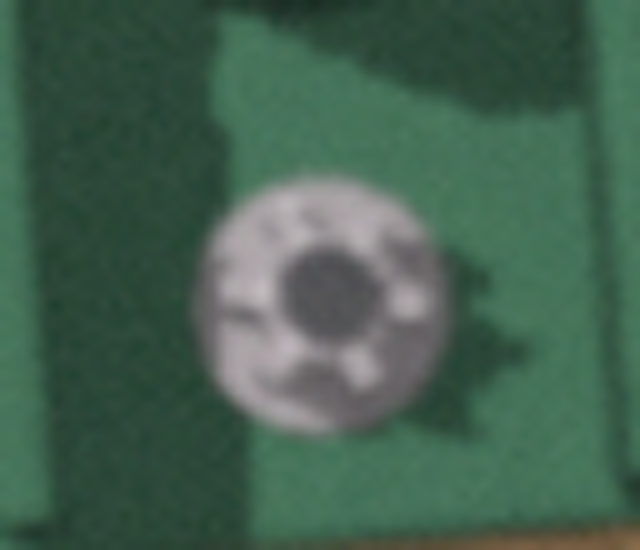

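View pics/foot.png

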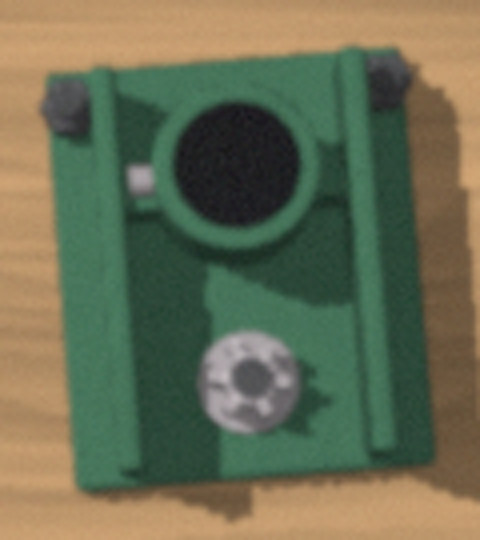

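View pics/sp.png

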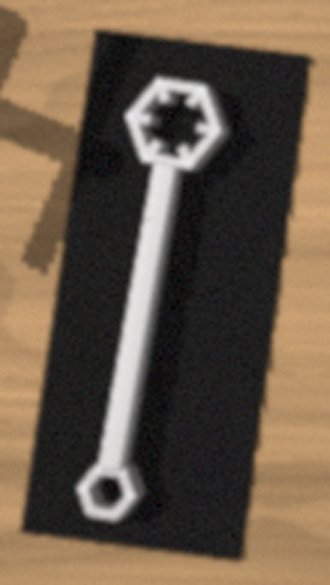

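View pics/nutside.png

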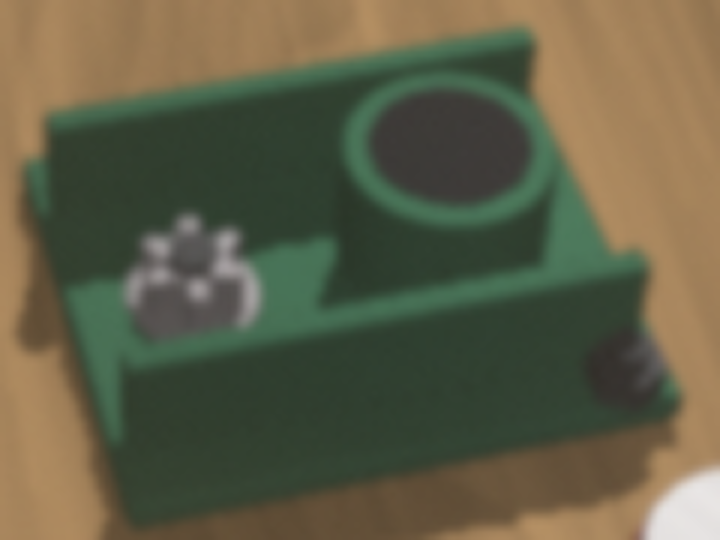

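Nut crop: the stud is at about (353,224) with bright spline tops around it. The foot's plate corners are clear in the foot crop, at about (302,149), (390,142), (399,245) and (309,252). Next I'll measure the nut centre and angle and the foot yaw.

```bash
cat > nutm.py <<'E'
from h import *
def fold(c,ctr,z,r0=.0145,r1=.018):
    ang=np.arange(0,360,2.);g=cv2.cvtColor(c["img"],cv2.COLOR_BGR2GRAY).astype(np.float32)
    P=[]
    for r in np.linspace(r0,r1,5):
        uv=np.array([proj(c,[ctr[0]+r*np.cos(np.radians(a)),ctr[1]+r*np.sin(np.radians(a)),z]) for a in ang],np.float32)
        P.append(cv2.remap(g,uv[:,0].copy(),uv[:,1].copy(),cv2.INTER_LINEAR).ravel())
    p=np.mean(P,0);f=np.sum(p*np.exp(1j*6*np.radians(ang)))/p.sum()
    return np.degrees(np.angle(f))/6,abs(f),p
E
python3 - <<'E'
from nutm import *
t=read_camera("top");s=read_camera("side")
print("cam",[(-c["extrinsics"][:3,:3].T@c["extrinsics"][:3,3]).round(3) for c in(t,s)])
co=np.array([(48,75),(400,48),(435,462),(78,490)])/4+[290,130]
P=[cast(t,p,.015) for p in co];print(np.round(P,4))
d=P[0]-P[3];e=P[1]-P[2];print("yaw plate",np.degrees([np.arctan2(d[1],d[0]),np.arctan2(e[1],e[0])]),np.linalg.norm(d),np.linalg.norm(e))
ri=np.array([(103,70),(132,470),(350,50),(385,448)])/4+[290,130]
R=[cast(t,p,.06) for p in ri];print(np.round(R,4));d=R[0]-R[1];e=R[2]-R[3];print("yaw ribs",np.degrees([np.arctan2(d[1],d[0]),np.arctan2(e[1],e[0])]),np.linalg.norm(d),np.linalg.norm(e))
# nut flange outline in top: non-green blob
hsv=cv2.cvtColor(t["img"],cv2.COLOR_BGR2HSV)
m=((hsv[...,1]<70)).astype(np.uint8)*255;q=np.zeros_like(m);q[205:245,335:370]=m[205:245,335:370]
cs,_=cv2.findContours(q,cv2.RETR_EXTERNAL,cv2.CHAIN_APPROX_NONE);k=max(cs,key=cv2.contourArea);print("flange",cv2.fitEllipse(k),cast(t,cv2.fitEllipse(k)[0],.018))
g=cv2.cvtColor(t["img"],cv2.COLOR_BGR2GRAY)
st=np.array([330,293])/10+[320,195]-.5;print("stud top",cast(t,st,.042))
ss=np.array([193,252])/6+[300,210]-.5;print("stud side",cast(s,ss,.042));c=tri((t,s),(st,ss));print("tri",c)
for ctr in (cast(t,st,.042),c):
  print("top",fold(t,ctr,.038)[:2])
for ctr in (cast(s,ss,.042),c): print("side",fold(s,ctr,.038)[:2])
a,_,p=fold(t,cast(t,st,.042),.038);print(p.round()[::3].astype(int))
a,_,p=fold(s,cast(s,ss,.042),.038);print(p.round()[::3].astype(int))
crop(t,130,215,190,270,10,"pics/ring.png");crop(s,280,140,320,180,12,"pics/rings.png")
crop(s,315,235,355,280,14,"pics/nuts2.png")
E
```

```text
cam [array([0.491, 0.007, 1.042]), array([ 0.49 , -0.659,  0.752])]
[[ 0.7462  0.0662  0.015 ]
 [ 0.7613 -0.0998  0.015 ]
 [ 0.5657 -0.1178  0.015 ]
 [ 0.5499  0.0482  0.015 ]]
yaw plate [5.22120967 5.26392462] 0.1971135179401909 0.1963894916085706
[[ 0.7376  0.0387  0.06  ]
 [ 0.5567  0.0225  0.06  ]
 [ 0.7482 -0.0726  0.06  ]
 [ 0.5683 -0.0901  0.06  ]]
yaw ribs [5.13225195 5.54514561] 0.1817008082348525 0.18074459742523555
flange ((351.6940002441406, 225.0640411376953), (26.1597900390625, 26.480976104736328), 60.11750793457031) [ 0.60227131 -0.02963798  0.018     ]
stud top [ 0.60200559 -0.0302225   0.042     ]
stud side [ 0.60153237 -0.03262367  0.042     ]
tri [ 0.60215273 -0.03031142  0.03938839]
top (np.float64(24.0626952121022), np.float64(0.05247592992574864))
top (np.float64(23.787451906806538), np.float64(0.05395531323529429))
side (np.float64(27.28996663548851), np.float64(0.11239289034629625))
side (np.float64(27.041451967828667), np.float64(0.11843216746565097))
[162 159 156 160 172 174 163 154 160 167 168 167 163 164 170 165 145 124
 127 144 159 161 164 167 165 151 128 110 103 101 102 104 117 139 150 144
 126 111 106 105 103 102 111 138 151 149 135 119 108 106 109 119 133 146
 160 168 170 170 167 165]
[ 93  93 104 122 137 141 130 110  88  74  70  78  97 120 129 125 111  94
  82  79  86 100 115 126 128 119 107  95  90  89  98 108 120 129 133 127
 113 100  90  85  84  88 100 117 134 138 128 112  96  88  86  91 102 118
 134 145 146 136 120 105]
```

View pics/nuts2.png

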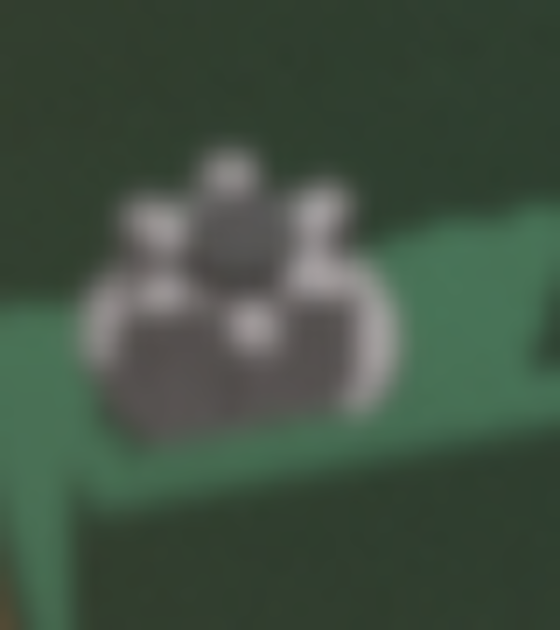

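View pics/ring.png

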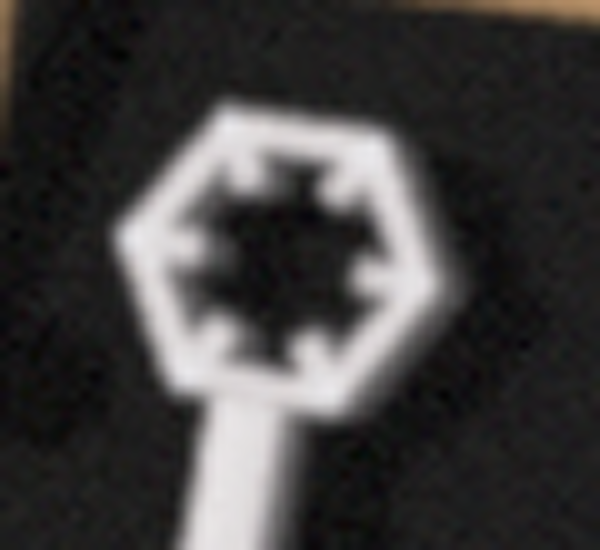

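Foot yaw is about 5.3°. The nut axis is at about (0.602,-0.030). The spline angle is about 26° mod 60, so the nut joint is at about 39°. In the ring crop the ring's hexagon is centred at about (158.0,240.7). Next I'll fit the shank line and work out the grasp.

```bash
cat > sp.py <<'E'
from h import *
def shank(t,v0,v1,u0,u1,z,th=150):
    g=cv2.cvtColor(t["img"],cv2.COLOR_BGR2GRAY);pts=[]
    for v in range(v0,v1):
        u=np.where(g[v,u0:u1]>th)[0]+u0
        if len(u): pts.append(cast(t,(u.mean(),v),z)[:2]); w=len(u)
    p=np.array(pts);l=cv2.fitLine(p.astype(np.float32),cv2.DIST_HUBER,0,1e-4,1e-4).ravel();return l
E
python3 - <<'E'
from sp import *
t=read_camera("top")
for th in(120,150,180):
  l=shank(t,268,345,125,175,.023,th);a=np.degrees(np.arctan2(l[1],l[0]));print(th,l,a)
C=cast(t,(157.85,240.7),.021)[:2];print(C)
d=l[:2]*np.sign(-l[0]);n=np.array([-d[1],d[0]]);print("ring off line",(C-l[2:])@n)
C2=C-n*((C-l[2:])@n);g=C2+.11*d;print("grasp",g,"yaw",np.degrees(np.arctan2(d[1],d[0])))
s=get_state();from scipy.spatial.transform import Rotation as R
q=s["tool_rot"];M=R.from_quat([q[1],q[2],q[3],q[0]]).as_matrix();p=s["ee_pos"];print(M.round(3))
for z in(.1,.006): print("tool shift",M.T@(np.array([*g,z])-p))
print(s["t"])
E
```

```text
120 [ 0.9897447  -0.14284751  0.44541487  0.3499798 ] -8.212652
150 [ 0.98973125 -0.14294079  0.445408    0.35035446] -8.218053
180 [ 0.9896949  -0.14319238  0.4454022   0.35066867] -8.232617
[0.56695137 0.33181944]
ring off line 0.0012500706102639668
grasp [0.45826393 0.34880779] yaw 171.76738
[[-0.929  0.37  -0.   ]
 [ 0.37   0.929 -0.   ]
 [ 0.    -0.    -1.   ]]
tool shift [-0.2967944  -0.13136474  0.13119725]
tool shift [-0.29679523 -0.13134613  0.22519725]
0.35
```

```bash
python3 -m inch '[[[-0.030,-0.013,0.005],[0,0,0],0.06],[[-0.030,-0.013,0.005],[0,0,0],0.06],[[-0.030,-0.013,0.005],[0,0,0],0.06],[[-0.030,-0.013,0.01],[0,0,0],0.06],[[-0.030,-0.013,0.01],[0,0,0],0.06],[[-0.030,-0.013,0.01],[0,0,0],0.06],[[-0.030,-0.013,0.01],[0,0,0],0.06],[[-0.030,-0.013,0.01],[0,0,0],0.06],[[-0.030,-0.013,0.01],[0,0,0],0.06],[[-0.030,-0.013,0.01],[0,0,0],0.06]]' 60
cat > go.py <<'E'
import sys
from h import *
from scipy.spatial.transform import Rotation as R
def rel(p,yaw):
    s=get_state();q=s["tool_rot"];M=R.from_quat([q[1],q[2],q[3],q[0]]);T=R.from_matrix(np.array([[np.cos(yaw),np.sin(yaw),0],[np.sin(yaw),-np.cos(yaw),0],[0,0,-1.]]))
    m=M.as_matrix();return m.T@(np.array(p)-s["ee_pos"]),(M.inv()*T).as_rotvec(degrees=True),np.degrees(np.arctan2(m[1,0],m[0,0])),s
if __name__=="__main__":
    a=list(map(float,sys.argv[1:5]));d,r,y,s=rel(a[:3],np.radians(a[3]))
    print("shift mm",(d*1000).round(1),"turn",r.round(2),"now",s["ee_pos"].round(4),"yaw",round(y%360,2),"F",s["force"].round(1),"T",s["torque"].round(2),"gap",round(s["finger_gap"],4),"t",round(s["t"],2))
E
python3 go.py .4583 .3488 .006 171.77
```

```text
t: 1.35
ee_pos: [0.4684, 0.3446, 0.1446]
tool_rot: [0.001, 0.185, 0.983, 0.002]
force: [-0.1, 0.0, -0.5]
finger_gap: 0.0598
shift mm [ 11.1  -0.5 138.6] turn [  0.28   0.09 -13.11] now [0.4684 0.3446 0.1446] yaw 158.66 F [-0.1  0.  -0.5] T [-0.01 -0.03  0.03] gap 0.0598 t 1.35
```

```bash
python3 -m inch '[[[0.0055,0,0.01],[0,0,-3.3],0.06],[[0.0055,0,0.015],[0,0,-3.3],0.06],[[0,0,0.015],[0,0,-3.3],0.06],[[0,0,0.015],[0,0,-3.2],0.06],[[0,0,0.015],[0,0,0],0.06],[[0,0,0.015],[0,0,0],0.06],[[0,0,0.01],[0,0,0],0.06],[[0,0,0.005],[0,0,0],0.06],[[0,0,0],[0,0,0],0.06],[[0,0,0],[0,0,0],0.06]]' 60
python3 go.py .4583 .3488 .006 171.77
python3 - <<'E'
from h import *
for n in("side","top"): cv2.imwrite(f"pics/{n}1.png",cv2.resize(read_camera(n)["img"][:420,60:260] if n=="top" else read_camera(n)["img"][80:260,140:400],None,fx=2 if n=="side" else 1.4,fy=2 if n=="side" else 1.4))
E
```

```text
t: 2.35
ee_pos: [0.4628, 0.3452, 0.0403]
tool_rot: [0.002, 0.07, 0.998, 0.002]
force: [-0.6, 0.4, 0.2]
finger_gap: 0.06
shift mm [ 5.1  2.8 34.3] turn [0.29 0.21 0.18] now [0.4628 0.3452 0.0403] yaw 171.95 F [-0.6  0.4  0.2] T [-0.03 -0.01 -0.05] gap 0.06 t 2.35
```

View pics/side1.png

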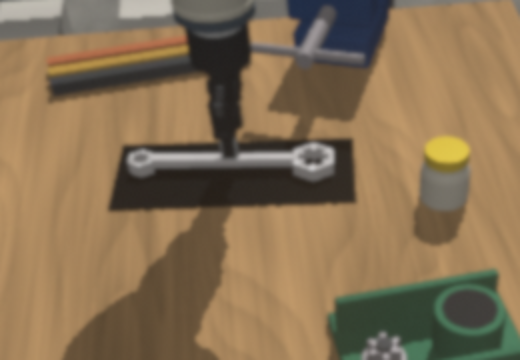

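The side view shows the gripper over mid-shank, near (228,150) in the crop, with the jaws either side of the shank. I'll descend and close.

```bash
python3 -m inch '[[[0.003,0.0015,0.006],[0.3,0.2,0],0.06],[[0.003,0.0015,0.008],[0,0,0],0.06],[[0,0,0.008],[0,0,0],0.06],[[0,0,0.007],[0,0,0],0.06],[[0,0,0.004],[0,0,0],0.06],[[0,0,0],[0,0,0],0.06],[[0,0,0],[0,0,0],0.06],[[0,0,0],[0,0,0],0.06],[[0,0,0],[0,0,0],0.06],[[0,0,0],[0,0,0],0.06]]' 60
python3 go.py .4583 .3488 .006 171.77
```

```text
t: 3.45
ee_pos: [0.4574, 0.3498, 0.0055]
tool_rot: [0.001, 0.07, 0.998, 0.0]
force: [-0.8, -0.5, -0.9]
finger_gap: 0.06
shift mm [-1.  -0.9 -0.5] turn [0.04 0.09 0.18] now [0.4574 0.3498 0.0055] yaw 171.95 F [-0.8 -0.5 -0.9] T [-0.01 -0.    0.  ] gap 0.06 t 3.45
```

```bash
python3 -m inch '[[[-0.001,-0.001,-0.0005],[0,0,0],0.01],[[0,0,0],[0,0,0],0.01],[[0,0,0],[0,0,0],0.01],[[0,0,0],[0,0,0],0.01],[[0,0,0],[0,0,0],0.01],[[0,0,0],[0,0,0],0.0],[[0,0,0],[0,0,0],0.0],[[0,0,0],[0,0,0],0.0],[[0,0,0],[0,0,0],0.0],[[0,0,0],[0,0,0],0.0]]' 100
python3 go.py .4583 .3488 .006 171.77
```

```text
t: 4.45
ee_pos: [0.4585, 0.3486, 0.0068]
tool_rot: [0.001, 0.07, 0.998, 0.0]
force: [0.1, -0.3, 1.1]
finger_gap: 0.0133
shift mm [0.2 0.1 0.8] turn [0.06 0.11 0.17] now [0.4585 0.3486 0.0068] yaw 171.94 F [ 0.1 -0.3  1.1] T [-0.08  0.08 -0.  ] gap 0.0133 t 4.45
```

```bash
python3 -m inch '[[[0,0,0],[0,0,0],0.0],[[0,0,-0.004],[0,0,0],0.0],[[0,0,-0.01],[0,0,0],0.0],[[0,0,-0.015],[0,0,0],0.0],[[0,0,-0.015],[0,0,0],0.0],[[0,0,-0.015],[0,0,0],0.0],[[0,0,-0.015],[0,0,0],0.0],[[0,0,-0.012],[0,0,0],0.0],[[0,0,-0.004],[0,0,0],0.0],[[0,0,0],[0,0,0],0.0]]' 100
python3 go.py .4583 .3488 .006 171.77
python3 - <<'E'
from h import *
for n in("side","top"): cv2.imwrite(f"pics/{n}2.png",read_camera(n)["img"])
E
```

```text
t: 5.45
ee_pos: [0.4572, 0.3479, 0.1033]
tool_rot: [0.0, 0.07, 0.998, -0.0]
force: [-0.4, 0.7, -3.5]
finger_gap: 0.0135
shift mm [-0.9  1.1 97.3] turn [-0.01  0.03  0.18] now [0.4572 0.3479 0.1033] yaw 171.95 F [-0.4  0.7 -3.5] T [-0.03  0.02 -0.04] gap 0.0135 t 5.45
```

View pics/side2.png

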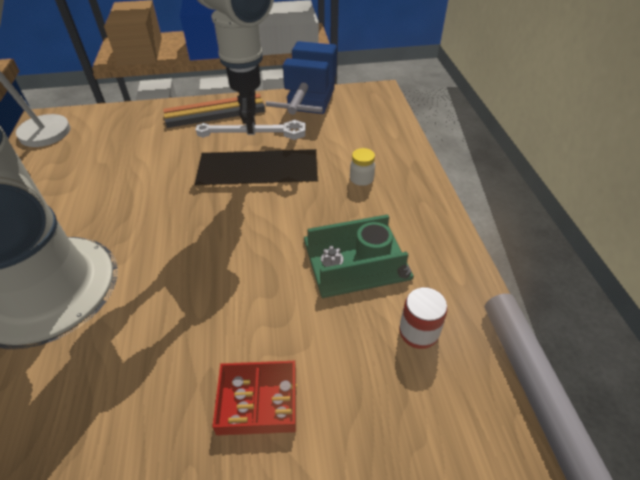

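View pics/top2.png

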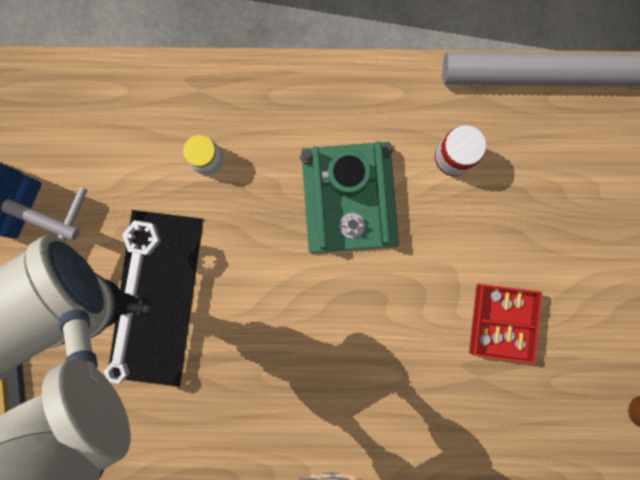

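```bash
python3 go.py .5031 -.0784 .1 206; python3 go.py .5031 -.0784 .1 172
```

```text
shift mm [-105.4 -415.5    2.8] turn [ -0.04  -0.04 -34.05] now [0.4569 0.3477 0.1024] yaw 171.95 F [ 0.   1.2 -4.5] T [-0.    0.01 -0.05] gap 0.0133 t 5.55
shift mm [-105.4 -415.5    2.8] turn [-0.05 -0.03 -0.05] now [0.4569 0.3477 0.1024] yaw 171.95 F [ 0.   1.2 -4.5] T [-0.    0.01 -0.05] gap 0.0133 t 5.55
```

```bash
python3 -m inch '[[[-0.004,-0.015,0],[0,0,0],0.0],[[-0.007,-0.028,0],[0,0,0],0.0],[[-0.008,-0.032,0],[0,0,0],0.0],[[-0.009,-0.035,0],[0,0,0],0.0],[[-0.009,-0.035,0],[0,0,0],0.0],[[-0.009,-0.035,0],[0,0,0],0.0],[[-0.009,-0.035,0],[0,0,0],0.0],[[-0.009,-0.035,0],[0,0,0],0.0],[[-0.007,-0.028,0],[0,0,0],0.0],[[-0.004,-0.015,0],[0,0,0],0.0]]'
python3 go.py .5031 -.0784 .1 206
```

```text
t: 6.55
ee_pos: [0.4867, 0.0325, 0.0968]
tool_rot: [-0.005, 0.068, 0.998, -0.002]
force: [0.8, 0.4, -3.7]
finger_gap: 0.0133
shift mm [ -31.3 -107.6   -3. ] turn [ -0.1   -0.59 -33.83] now [0.4867 0.0325 0.0968] yaw 172.16 F [ 0.8  0.4 -3.7] T [ 0.01 -0.    0.01] gap 0.0133 t 6.55
```

```bash
python3 -m inch '[[[-0.006,-0.02,0],[0,0,0],0.0],[[-0.008,-0.026,0],[0,-0.3,0],0.0],[[-0.008,-0.026,0],[0,-0.3,0],0.0],[[-0.006,-0.02,0],[0,0,-3],0.0],[[-0.003,-0.012,0],[0,0,-6],0.0],[[0,0,0],[0,0,-7],0.0],[[0,0,0],[0,0,-7],0.0],[[0,0,0],[0,0,-6],0.0],[[0,0,0],[0,0,-4],0.0],[[0,0,0],[0,0,0],0.0]]'
python3 go.py .5031 -.0784 .079 206
```

```text
t: 7.55
ee_pos: [0.4969, -0.0872, 0.0911]
tool_rot: [-0.006, -0.226, 0.974, -0.0]
force: [0.7, 0.2, -3.7]
finger_gap: 0.0135
shift mm [-9.6  5.1 12. ] turn [ 0.1  -0.64  0.08] now [ 0.4969 -0.0872  0.0911] yaw 206.08 F [ 0.7  0.2 -3.7] T [0.02 0.02 0.  ] gap 0.0135 t 7.55
```

```bash
python3 -m inch '[[[-0.003,0.002,0.002],[0,-0.2,0],0.0],[[-0.003,0.002,0.002],[0,-0.2,0],0.0],[[-0.003,0.001,0.002],[0,-0.2,0],0.0],[[0,0,0],[0,0,0],0.0],[[0,0,0],[0,0,0],0.0],[[0,0,0],[0,0,0],0.0],[[0,0,0],[0,0,0],0.0],[[0,0,0],[0,0,0],0.0],[[0,0,0],[0,0,0],0.0],[[0,0,0],[0,0,0],0.0]]'
python3 go.py .5031 -.0784 .079 206
python3 - <<'E'
from h import *
for n in("side","top"):
  c=read_camera(n);cv2.imwrite(f"pics/{n}3.png",c["img"])
  if n=="top": crop(c,300,180,420,270,6,"pics/top3c.png")
  else: crop(c,270,190,400,290,6,"pics/side3c.png")
E
```

```text
t: 8.55
ee_pos: [0.5023, -0.0783, 0.0838]
tool_rot: [-0.001, -0.222, 0.975, 0.001]
force: [-0.1, -0.2, -4.0]
finger_gap: 0.0135
shift mm [-0.7 -0.5  4.8] turn [ 0.15 -0.06 -0.34] now [ 0.5023 -0.0783  0.0838] yaw 205.66 F [-0.1 -0.2 -4. ] T [-0.07  0.06 -0.01] gap 0.0135 t 8.55
```

View pics/side3c.png

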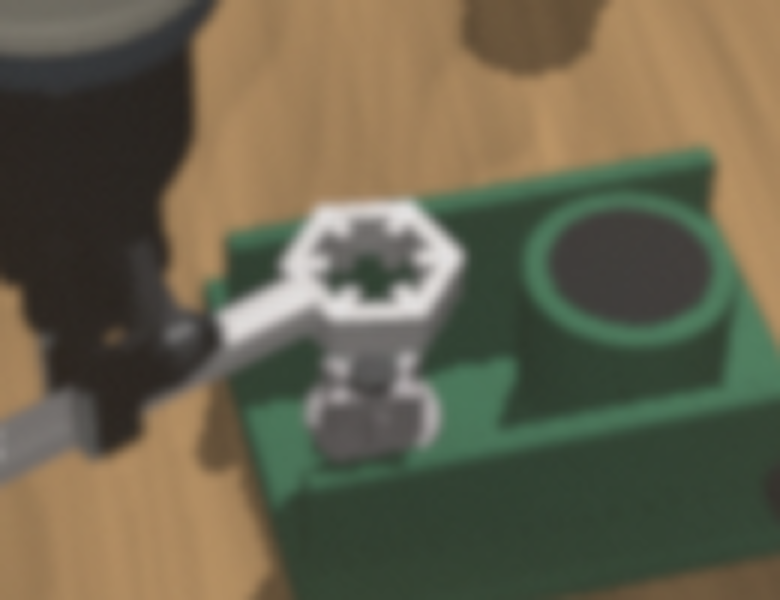

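View pics/top3c.png

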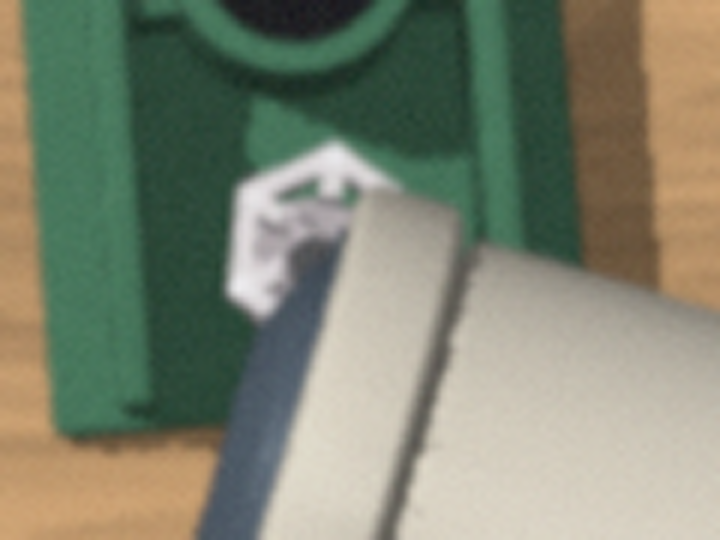

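In the side crop the hexagon's corners are at (283,268), (320,205), (415,203), (466,258), (428,318) and (330,320). In the top crop three corners are visible: (335,140), (240,188) and (228,295). From these I'll compute the ring centre relative to the nut.

```bash
python3 - <<'E'
from h import *
t=read_camera("top");s=read_camera("side");st=get_state()
z=st["ee_pos"][2]-.0038+.018
v=np.array([(283,268),(320,205),(415,203),(466,258),(428,318),(330,320)])/6+[270,190]-.4
P=np.array([cast(s,p,z)[:2] for p in v]);print("side ring",P.mean(0),np.linalg.norm(P-P.mean(0),axis=1).round(4), np.degrees(np.arctan2(*(P-P.mean(0)).T[::-1])).round(1))
Q=np.array([cast(t,np.array(p)/6+[300,180]-.4,z)[:2] for p in [(335,140),(240,188),(228,295)]])
a=np.radians(205.7+np.array([150,210,270]));C=Q-.0306*np.c_[np.cos(a),np.sin(a)];print("top ring",C,C.mean(0))
y=np.radians(205.66);print("expected from TCP", st["ee_pos"][:2]-.11*np.array([np.cos(y),np.sin(y)]))
E
```

```text
side ring [ 0.60126129 -0.03330225] [0.0304 0.0322 0.0311 0.0309 0.0313 0.0305] [ 177.   115.1   53.6   -6.1  -64.8 -127.4]
top ring [[ 0.60152799 -0.03042367]
 [ 0.60050355 -0.03093249]
 [ 0.60010033 -0.03026219]] [ 0.60071062 -0.03053945]
expected from TCP [ 0.60143631 -0.0306245 ]
```

```bash
python3 -m inch '[[[-0.0007,-0.0005,0.003],[0.15,0,0],0.0],[[0,0,0.005],[0,0,0],0.0],[[0,0,0.006],[0,0,0],0.0],[[0,0,0.006],[0,0,0],0.0],[[0,0,0.006],[0,0,0],0.0],[[0,0,0.004],[0,0,0],0.0],[[0,0,0],[0,0,0],0.0],[[0,0,0],[0,0,0],0.0],[[0,0,0],[0,0,0],0.0],[[0,0,0],[0,0,0],0.0]]'
python3 go.py .5031 -.0784 .045 206
```

```text
t: 9.75
ee_pos: [0.503, -0.0784, 0.0505]
tool_rot: [-0.001, -0.222, 0.975, 0.0]
force: [0.1, 0.4, -4.0]
finger_gap: 0.0134
shift mm [-0.1 -0.1  5.5] turn [ 0.03 -0.1  -0.34] now [ 0.503  -0.0784  0.0505] yaw 205.66 F [ 0.1  0.4 -4. ] T [ 0.   -0.    0.01] gap 0.0134 t 9.75
```

```bash
python3 -m inch '[[[0,0,0.003],[0,0,0],0.0],[[0,0,0.003],[0,0,0],0.0],[[0,0,0.003],[0,0,0],0.0],[[0,0,0.003],[0,0,0],0.0],[[0,0,0.003],[0,0,0],0.0],[[0,0,0.002],[0,0,0],0.0],[[0,0,0],[0,0,0],0.0],[[0,0,0],[0,0,0],0.0],[[0,0,0],[0,0,0],0.0],[[0,0,0],[0,0,0],0.0]]'
python3 go.py .5031 -.0784 .0218 206
```

```text
t: 10.75
ee_pos: [0.5032, -0.0785, 0.0322]
tool_rot: [-0.001, -0.222, 0.975, -0.0]
force: [-0.6, 0.2, -4.0]
finger_gap: 0.0133
shift mm [ 0.1  0.1 10.4] turn [ 0.   -0.07 -0.34] now [ 0.5032 -0.0785  0.0322] yaw 205.66 F [-0.6  0.2 -4. ] T [-0.05  0.03  0.05] gap 0.0133 t 10.75
```

The ring is over the splines with no resistance. I'll continue down to the flange.

```bash
python3 -m inch '[[[0,0,0.002],[0,0,0],0.0],[[0,0,0.003],[0,0,0],0.0],[[0,0,0.002],[0,0,0],0.0],[[0,0,0.0015],[0,0,0],0.0],[[0,0,0.001],[0,0,0],0.0],[[0,0,0],[0,0,0],0.0],[[0,0,0],[0,0,0],0.0],[[0,0,0],[0,0,0],0.0],[[0,0,0],[0,0,0],0.0],[[0,0,0],[0,0,0],0.0]]'
python3 go.py .5031 -.0784 .0218 206
```

```text
t: 11.75
ee_pos: [0.5034, -0.0785, 0.0221]
tool_rot: [-0.0, -0.222, 0.975, -0.0]
force: [-0.7, -0.1, -2.7]
finger_gap: 0.0133
shift mm [0.2 0.2 0.3] turn [-0.02 -0.04 -0.34] now [ 0.5034 -0.0785  0.0221] yaw 205.66 F [-0.7 -0.1 -2.7] T [ 0.01  0.03 -0.02] gap 0.0133 t 11.75
```

```bash
python3 - <<'E'
from h import *
for n in("side",):
  c=read_camera(n); crop(c,270,190,400,290,6,"pics/side4c.png")
E
```

```text
(no output)
```

View pics/side4c.png

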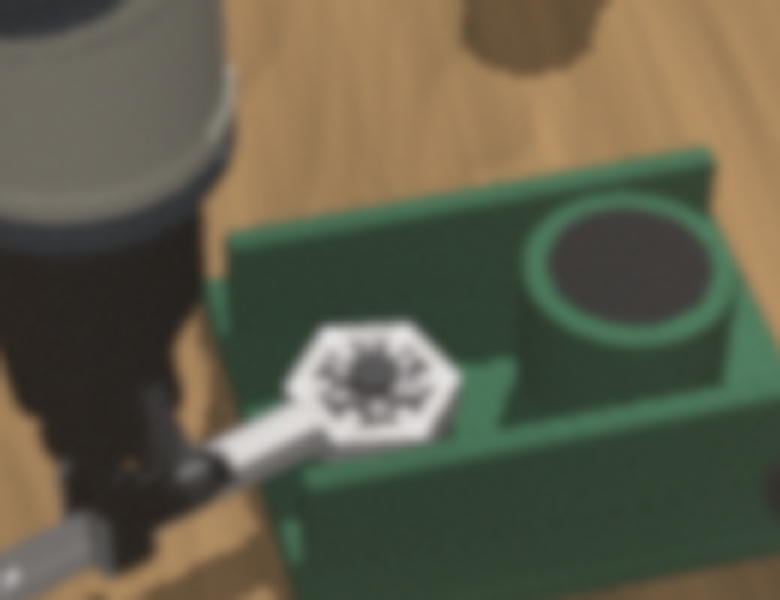

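Seated: in the side view the stud shows centred in the ring, with the stud at about (372,375) in the crop. Now the first swing, clockwise.

```bash
cat > arc.py <<'E'
import sys
from go import *
r=.11
def show(N=(.6022,-.0306)):
    d,_,y,s=rel([0,0,0],0);yr=np.radians(y);p=s["ee_pos"]
    c=p[:2]-r*np.array([np.cos(yr),np.sin(yr)])
    ex=np.array([np.cos(yr),np.sin(yr)]);ey=np.array([np.sin(yr),-np.cos(yr)]);e=np.array(N)-c
    f=s["force"];print("yaw",round(y%360,2),"ring at",c.round(4),"needs tool x,y mm",(e@ex*1e3).round(2),(e@ey*1e3).round(2),"z",p[2].round(4),"F along x,y",(f[:2]@ex).round(1),(f[:2]@ey).round(1),"Fz",f[2].round(1),"T",s["torque"].round(2),"t",round(s["t"],2),"gap",round(s["finger_gap"],4))
show()
E
python3 -m inch '[[[-0.0001,0.004,0],[0,0,2],0.0],[[-0.0002,0.006,0],[0,0,3],0.0],[[-0.0002,0.006,0],[0,0,3],0.0],[[-0.0002,0.006,0],[0,0,3],0.0],[[-0.0002,0.006,0],[0,0,3],0.0],[[-0.0002,0.006,0],[0,0,3],0.0],[[-0.0001,0.004,0],[0,0,2],0.0],[[0,0,0],[0,0,0],0.0],[[0,0,0],[0,0,0],0.0],[[0,0,0],[0,0,0],0.0]]'
python3 arc.py
```

```text
t: 12.8
ee_pos: [0.4935, -0.0422, 0.0224]
tool_rot: [0.0, -0.053, 0.999, -0.001]
force: [-0.9, -0.3, -4.5]
finger_gap: 0.0139
yaw 186.13 ring at [ 0.6029 -0.0304] needs tool x,y mm 0.73 -0.1 z 0.0224 F along x,y 0.9 -0.2 Fz -4.5 T [-0.1   0.13  0.12] t 12.8 gap 0.0139
```

```bash
python3 -m inch '[[[0.0003,0.0055,0],[0,0,3],0.0],[[-0.0001,0.0077,0],[0,0,4],0.0],[[-0.0003,0.0077,0],[0,0,4],0.0],[[-0.0003,0.0077,0],[0,0,4],0.0],[[-0.0003,0.0077,0],[0,0,4],0.0],[[-0.0003,0.0077,0],[0,0,4],0.0],[[-0.0003,0.0077,0],[0,0,4],0.0],[[-0.0002,0.006,0],[0,0,3],0.0],[[-0.0001,0.004,0],[0,0,2],0.0],[[0,0,0],[0,0,0],0.0]]'
python3 arc.py
```

```text
t: 13.8
ee_pos: [0.5044, 0.0181, 0.022]
tool_rot: [0.0, 0.23, 0.973, -0.002]
force: [-0.8, -1.8, -3.9]
finger_gap: 0.0137
yaw 153.37 ring at [ 0.6027 -0.0312] needs tool x,y mm 0.72 0.34 z 0.022 F along x,y -0.1 -1.9 Fz -3.9 T [-0.14  0.08  0.1 ] t 13.8 gap 0.0137
```

```bash
python3 -m inch '[[[0.0003,0.0040,0],[0,0,2],0.0],[[0,0.003,0],[0,0,1.5],0.0],[[0,0,0],[0,0,0],0.0],[[0,0,0],[0,0,0],0.0],[[0,-0.004,0],[0,0,-2],0.0],[[0,-0.005,0],[0,0,-2.5],0.0],[[0,0,0],[0,0,0],0.0],[[0,0,0],[0,0,0],0.0],[[0,0,0],[0,0,0],0.0],[[0,0,0],[0,0,0],0.0]]'
python3 arc.py
```

```text
t: 14.8
ee_pos: [0.5031, 0.0154, 0.0221]
tool_rot: [0.0, 0.219, 0.976, -0.001]
force: [0.6, 0.1, -3.5]
finger_gap: 0.0137
yaw 154.7 ring at [ 0.6025 -0.0316] needs tool x,y mm 0.73 0.8 z 0.0221 F along x,y -0.5 0.3 Fz -3.5 T [ 0.06  0.02 -0.01] t 14.8 gap 0.0137
```

```bash
python3 -m inch '[[[0,0,-0.004],[0,0,0],0.0],[[0,0,-0.008],[0,0,0],0.0],[[0,0,-0.012],[0,0,0],0.0],[[0,0,-0.015],[0,0,0],0.0],[[0,0,-0.018],[0,0,0],0.0],[[0,0,-0.018],[0,0,0],0.0],[[0,0,-0.015],[0,0,0],0.0],[[0,0,-0.006],[0,0,0],0.0],[[0,0,0],[0,0,0],0.0],[[0,0,0],[0,0,0],0.0]]'
python3 arc.py
python3 - <<'E'
from nutm import *
c=read_camera("side"); crop(c,270,190,400,290,6,"pics/side5c.png")
for ctr in ((.6015,-.0326),(.6022,-.0303)): print(fold(c,ctr,.038)[:2])
c=read_camera("top"); crop(c,300,180,420,270,6,"pics/top5c.png")
E
```

```text
t: 15.8
ee_pos: [0.5029, 0.0162, 0.1279]
tool_rot: [0.002, 0.219, 0.976, -0.001]
force: [-0.7, -0.4, -4.4]
finger_gap: 0.0138
yaw 154.67 ring at [ 0.6024 -0.0309] needs tool x,y mm 0.27 0.2 z 0.1279 F along x,y 0.5 -0.6 Fz -4.4 T [-0.02  0.07  0.02] t 15.8 gap 0.0138
(np.float64(-22.313093227424627), np.float64(0.11013362492472026))
(np.float64(-22.743757399337966), np.float64(0.11416308932838987))
```

View pics/side5c.png

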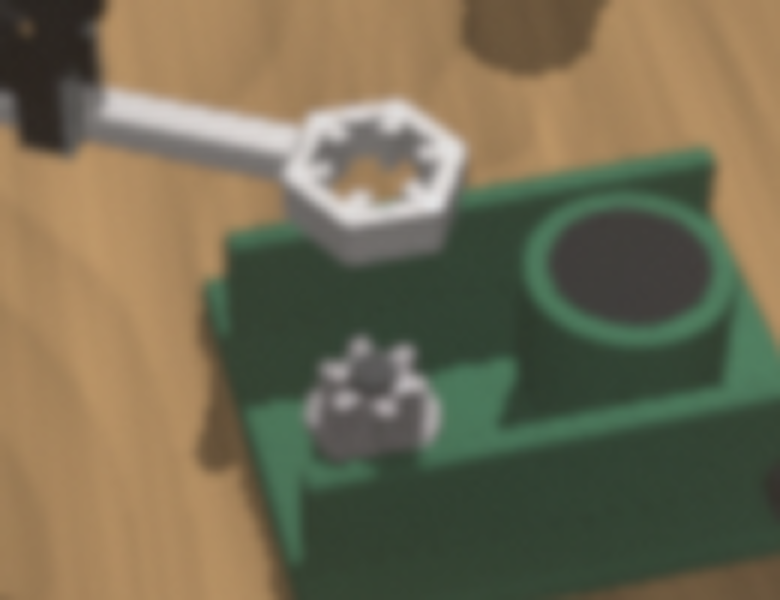

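View pics/top5c.png

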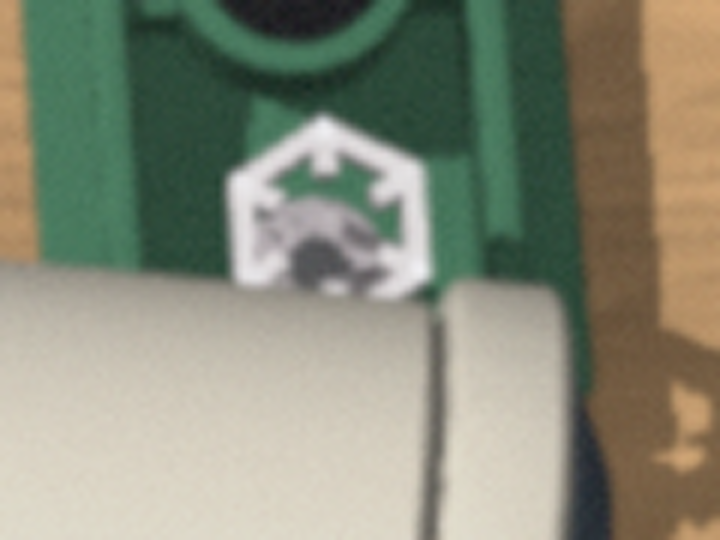

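The nut turned about 50°, as expected (side view). It's now at about 157°, i.e. 217° mod 60. I'll swing back at height.

```bash
python3 -m inch '[[[0,-0.0077,0],[0,0,-4],0.0],[[-0.0006,-0.0115,0],[0,0,-6],0.0],[[-0.0008,-0.0134,0],[0,0,-7],0.0],[[-0.0008,-0.0134,0],[0,0,-7],0.0],[[-0.0008,-0.0134,0],[0,0,-7],0.0],[[-0.0008,-0.0134,0],[0,0,-7],0.0],[[-0.0008,-0.0134,0],[0,0,-7],0.0],[[-0.0008,-0.0134,0],[0,0,-7],0.0],[[-0.0006,-0.0115,0],[0,0,-6],0.0],[[0,-0.0077,0],[0,0,-4],0.0]]'
python3 arc.py
```

```text
t: 16.9
ee_pos: [0.5107, -0.0987, 0.1201]
tool_rot: [-0.005, -0.335, 0.942, 0.002]
force: [-0.8, 0.2, -3.3]
finger_gap: 0.0136
yaw 219.21 ring at [ 0.596  -0.0292] needs tool x,y mm -3.94 -5.02 z 0.1201 F along x,y 0.5 0.6 Fz -3.3 T [-0.03  0.07 -0.03] t 16.9 gap 0.0136
```

```bash
python3 go.py .5144 -.0968 .052 217
```

```text
shift mm [-4.7 -1.3 68. ] turn [ 0.43 -0.52  2.21] now [ 0.5107 -0.0987  0.1201] yaw 219.21 F [-0.8  0.2 -3.3] T [-0.03  0.07 -0.03] gap 0.0136 t 16.9
```

```bash
python3 -m inch '[[[-0.0024,-0.0007,0.005],[0.2,-0.26,1.1],0.0],[[-0.0024,-0.0006,0.01],[0.2,-0.26,1.1],0.0],[[0,0,0.012],[0,0,0],0.0],[[0,0,0.012],[0,0,0],0.0],[[0,0,0.01],[0,0,0],0.0],[[0,0,0.006],[0,0,0],0.0],[[0,0,0],[0,0,0],0.0],[[0,0,0],[0,0,0],0.0],[[0,0,0],[0,0,0],0.0],[[0,0,0],[0,0,0],0.0]]'
python3 go.py .5144 -.0968 .052 217
```

```text
t: 17.9
ee_pos: [0.5137, -0.0949, 0.0587]
tool_rot: [-0.001, -0.308, 0.951, 0.002]
force: [-0.6, 0.1, -4.0]
finger_gap: 0.0137
shift mm [ 0.5 -2.   6.7] turn [ 0.23 -0.09 -1.1 ] now [ 0.5137 -0.0949  0.0587] yaw 215.9 F [-0.6  0.1 -4. ] T [-0.07  0.08  0.02] gap 0.0137 t 17.9
```

```bash
python3 -m inch '[[[0.0005,-0.002,0.002],[0.2,-0.1,-1.1],0.0],[[0,0,0.003],[0,0,0],0.0],[[0,0,0.002],[0,0,0],0.0],[[0,0,0],[0,0,0],0.0],[[0,0,0],[0,0,0],0.0],[[0,0,0],[0,0,0],0.0],[[0,0,0],[0,0,0],0.0],[[0,0,0],[0,0,0],0.0],[[0,0,0],[0,0,0],0.0],[[0,0,0],[0,0,0],0.0]]'
python3 go.py .5144 -.0968 .0218 217
```

```text
t: 18.9
ee_pos: [0.5151, -0.0972, 0.0519]
tool_rot: [0.001, -0.318, 0.948, -0.0]
force: [0.4, -0.3, -4.6]
finger_gap: 0.0137
shift mm [ 0.3  0.8 30.1] turn [-0.07  0.08  0.08] now [ 0.5151 -0.0972  0.0519] yaw 217.08 F [ 0.4 -0.3 -4.6] T [0.01 0.07 0.01] gap 0.0137 t 18.9
```

```bash
python3 -m inch '[[[0.0003,0.0008,0.001],[0,0,0],0.0],[[0,0,0.003],[0,0,0],0.0],[[0,0,0.003],[0,0,0],0.0],[[0,0,0.003],[0,0,0],0.0],[[0,0,0.003],[0,0,0],0.0],[[0,0,0.003],[0,0,0],0.0],[[0,0,0.002],[0,0,0],0.0],[[0,0,0],[0,0,0],0.0],[[0,0,0],[0,0,0],0.0],[[0,0,0],[0,0,0],0.0]]'
python3 go.py .5144 -.0968 .0218 217
```

```text
t: 19.9
ee_pos: [0.5142, -0.0967, 0.0319]
tool_rot: [0.001, -0.318, 0.948, -0.0]
force: [-0.7, 0.2, -4.1]
finger_gap: 0.0137
shift mm [-0.1 -0.2 10.1] turn [-0.04  0.06  0.08] now [ 0.5142 -0.0967  0.0319] yaw 217.08 F [-0.7  0.2 -4.1] T [-0.01  0.04  0.01] gap 0.0137 t 19.9
```

```bash
python3 -m inch '[[[0,0,0.002],[0,0,0],0.0],[[0,0,0.003],[0,0,0],0.0],[[0,0,0.002],[0,0,0],0.0],[[0,0,0.0015],[0,0,0],0.0],[[0,0,0.001],[0,0,0],0.0],[[0,0,0],[0,0,0],0.0],[[0,0,0],[0,0,0],0.0],[[0,0,0],[0,0,0],0.0],[[0,0,0],[0,0,0],0.0],[[0,0,0],[0,0,0],0.0]]'
python3 arc.py
python3 -m inch '[[[-0.0001,0.004,0],[0,0,2],0.0],[[-0.0002,0.006,0],[0,0,3],0.0],[[-0.0003,0.0077,0],[0,0,4],0.0],[[-0.0003,0.0077,0],[0,0,4],0.0],[[-0.0003,0.0077,0],[0,0,4],0.0],[[-0.0003,0.0077,0],[0,0,4],0.0],[[-0.0003,0.0077,0],[0,0,4],0.0],[[-0.0002,0.006,0],[0,0,3],0.0],[[-0.0001,0.004,0],[0,0,2],0.0],[[0,0,0],[0,0,0],0.0]]'
python3 arc.py
```

```text
t: 20.9
ee_pos: [0.5144, -0.0968, 0.0219]
tool_rot: [0.001, -0.318, 0.948, -0.0]
force: [-0.3, 0.1, -4.4]
finger_gap: 0.0133
yaw 217.08 ring at [ 0.6022 -0.0304] needs tool x,y mm 0.1 -0.14 z 0.0219 F along x,y 0.2 0.2 Fz -4.4 T [ 0.08 -0.04  0.03] t 20.9 gap 0.0133
t: 21.9
ee_pos: [0.4935, -0.042, 0.0222]
tool_rot: [0.002, -0.053, 0.999, -0.001]
force: [0.1, -1.2, -5.0]
finger_gap: 0.0135
yaw 186.04 ring at [ 0.6029 -0.0304] needs tool x,y mm 0.75 -0.11 z 0.0222 F along x,y 0.0 -1.2 Fz -5.0 T [-0.3   0.17  0.05] t 21.9 gap 0.0135
```

```bash
python3 -m inch '[[[0.0003,0.004,0],[0,0,2],0.0],[[0,0.004,0],[0,0,2],0.0],[[-0.0001,0.004,0],[0,0,2],0.0],[[-0.0001,0.004,0],[0,0,2],0.0],[[0,0.002,0],[0,0,1],0.0],[[0,0.001,0],[0,0,0.5],0.0],[[0,0.001,0],[0,0,0.5],0.0],[[0,0.001,0],[0,0,0.5],0.0],[[0,0.001,0],[0,0,0.5],0.0],[[0,0.001,0],[0,0,0.5],0.0]]'
python3 arc.py
```

```text
t: 22.9
ee_pos: [0.4934, -0.0206, 0.0221]
tool_rot: [0.002, 0.047, 0.999, -0.002]
force: [-1.2, -3.2, -5.7]
finger_gap: 0.0135
yaw 174.62 ring at [ 0.6029 -0.031 ] needs tool x,y mm 0.71 0.29 z 0.0221 F along x,y 0.9 -3.3 Fz -5.7 T [-0.34  0.22  0.24] t 22.9 gap 0.0135
```

```bash
cat >> arc.py <<'E'
s=get_state();q=s["tool_rot"];M=R.from_quat([q[1],q[2],q[3],q[0]]).as_matrix()
print("MOMENT about nut", round(np.cross(s["ee_pos"][:2]-np.array([.6022,-.0306]),s["force"][:2])+s["torque"][2],2))
E
python3 -m inch '[[[0.0002,0.001,0],[0,0,0.5],0.0],[[0,0.001,0],[0,0,0.5],0.0],[[0,0.001,0],[0,0,0.5],0.0],[[0,0.001,0],[0,0,0.5],0.0],[[0,0.0006,0],[0,0,0.3],0.0],[[0,0.0006,0],[0,0,0.3],0.0],[[0,0.0006,0],[0,0,0.3],0.0],[[0,0.0006,0],[0,0,0.3],0.0],[[0,0.0006,0],[0,0,0.3],0.0],[[0,0.0006,0],[0,0,0.3],0.0]]'
python3 arc.py
```

```text
t: 23.9
ee_pos: [0.4944, -0.0126, 0.0222]
tool_rot: [0.002, 0.083, 0.997, -0.002]
force: [-0.3, -4.1, -5.7]
finger_gap: 0.0137
yaw 170.47 ring at [ 0.6029 -0.0308] needs tool x,y mm 0.73 0.13 z 0.0222 F along x,y -0.4 -4.1 Fz -5.7 T [-0.58  0.16  0.1 ] t 23.9 gap 0.0137
MOMENT about nut 0.55arc.py:11: DeprecationWarning: Arrays of 2-dimensional vectors are deprecated. Use arrays of 3-dimensional vectors instead. (deprecated in NumPy 2.0)
  print("MOMENT about nut", round(np.cross(s["ee_pos"][:2]-np.array([.6022,-.0306]),s["force"][:2])+s["torque"][2],2))
```

```bash
python3 -m inch '[[[0,0.0006,0],[0,0,0.3],0.0],[[0,0.0006,0],[0,0,0.3],0.0],[[0,0.0006,0],[0,0,0.3],0.0],[[0,0.0006,0],[0,0,0.3],0.0],[[0,0.0006,0],[0,0,0.3],0.0],[[0,0.0006,0],[0,0,0.3],0.0],[[0,0.0006,0],[0,0,0.3],0.0],[[0,0.0006,0],[0,0,0.3],0.0],[[0,0.0006,0],[0,0,0.3],0.0],[[0,0.0006,0],[0,0,0.3],0.0]]'
python3 -W ignore arc.py
```

```text
t: 24.9
ee_pos: [0.4956, -0.0064, 0.0221]
tool_rot: [0.002, 0.111, 0.994, -0.002]
force: [-0.8, -5.3, -4.0]
finger_gap: 0.0132
yaw 167.2 ring at [ 0.6029 -0.0308] needs tool x,y mm 0.72 0.01 z 0.0221 F along x,y -0.4 -5.4 Fz -4.0 T [-1.01  0.25  0.17] t 24.9 gap 0.0132
MOMENT about nut 0.76
```

```bash
python3 -m inch '[[[0,0,0],[0,0,0],0.0],[[0,0,0],[0,0,0],0.0],[[0,0,0],[0,0,0],0.0],[[0,0,0],[0,0,0],0.0],[[0,0,0],[0,0,0],0.0],[[0,0,0],[0,0,0],0.0],[[0,0.0004,0],[0,0,0.2],0.0],[[0,0.0004,0],[0,0,0.2],0.0],[[0,0.0004,0],[0,0,0.2],0.0],[[0,0.0004,0],[0,0,0.2],0.0]]'
python3 -W ignore arc.py
```

```text
t: 25.9
ee_pos: [0.4958, -0.0055, 0.0221]
tool_rot: [0.002, 0.119, 0.993, -0.003]
force: [-0.8, -8.0, -5.2]
finger_gap: 0.0136
yaw 166.37 ring at [ 0.6027 -0.0314] needs tool x,y mm 0.72 0.67 z 0.0221 F along x,y -1.1 -8.0 Fz -5.2 T [-1.37  0.28  0.46] t 25.9 gap 0.0136
MOMENT about nut 1.33
```

The moment is rising at the stop, now 1.3 N m. I'll push a little more.

```bash
python3 -m inch '[[[0,0.0004,0],[0,0,0.2],0.0],[[0,0.0004,0],[0,0,0.2],0.0],[[0,0.0004,0],[0,0,0.2],0.0],[[0,0.0004,0],[0,0,0.2],0.0],[[0,0.0004,0],[0,0,0.2],0.0],[[0,0.0004,0],[0,0,0.2],0.0],[[0,0.0004,0],[0,0,0.2],0.0],[[0,0.0004,0],[0,0,0.2],0.0],[[0,0.0004,0],[0,0,0.2],0.0],[[0,0.0004,0],[0,0,0.2],0.0]]'
python3 -W ignore arc.py
```

```text
t: 26.9
ee_pos: [0.4961, -0.0044, 0.0221]
tool_rot: [0.002, 0.133, 0.991, -0.005]
force: [-1.1, -10.5, -4.7]
finger_gap: 0.0133
yaw 164.74 ring at [ 0.6022 -0.0334] needs tool x,y mm 0.76 2.65 z 0.0221 F along x,y -1.7 -10.4 Fz -4.7 T [-1.49  0.31  1.19] t 26.9 gap 0.0133
MOMENT about nut 2.33
```

The moment reached 2.3 N m, within limits. I'll back off into the play, then lift.

```bash
python3 -m inch '[[[0,0,0],[0,0,-0.5],0.0],[[0,-0.001,0],[0,0,-1],0.0],[[0,-0.003,0],[0,0,-1.5],0.0],[[0,-0.003,0],[0,0,-1.5],0.0],[[0,0,0],[0,0,0],0.0],[[0,0,0],[0,0,0],0.0],[[0,0,0],[0,0,0],0.0],[[0,0,0],[0,0,0],0.0],[[0,0,0],[0,0,0],0.0],[[0,0,0],[0,0,0],0.0]]'
python3 -W ignore arc.py
```

```text
t: 27.9
ee_pos: [0.4948, -0.0102, 0.0223]
tool_rot: [0.002, 0.093, 0.996, -0.005]
force: [-0.0, 0.2, -4.3]
finger_gap: 0.0134
yaw 169.3 ring at [ 0.6029 -0.0306] needs tool x,y mm 0.71 -0.1 z 0.0223 F along x,y 0.0 0.2 Fz -4.3 T [ 0.01  0.08 -0.  ] t 27.9 gap 0.0134
MOMENT about nut -0.03
```

```bash
python3 -m inch '[[[0,0,-0.004],[0,0,0],0.0],[[0,0,-0.008],[0,0,0],0.0],[[0,0,-0.012],[0,0,0],0.0],[[0,0,-0.015],[0,0,0],0.0],[[0,0,-0.018],[0,0,0],0.0],[[0,0,-0.018],[0,0,0],0.0],[[0,0,-0.015],[0,0,0],0.0],[[0,0,-0.006],[0,0,0],0.0],[[0,0,0],[0,0,0],0.0],[[0,0,0],[0,0,0],0.0]]'
python3 -W ignore arc.py
python3 - <<'E'
from nutm import *
c=read_camera("side"); crop(c,200,170,400,290,4,"pics/side6c.png")
for ctr in ((.6015,-.0326),(.6022,-.0303)): print(fold(c,ctr,.038)[:2])
E
```

```text
t: 28.9
ee_pos: [0.4938, -0.009, 0.1257]
tool_rot: [0.002, 0.094, 0.996, -0.005]
force: [0.1, -0.0, -4.2]
finger_gap: 0.0131
yaw 169.26 ring at [ 0.6019 -0.0295] needs tool x,y mm -0.54 -1.0 z 0.1257 F along x,y -0.1 -0.0 Fz -4.2 T [0.06 0.08 0.05] t 28.9 gap 0.0131
MOMENT about nut 0.05
(np.float64(-5.547873322415419), np.float64(0.1081862782432976))
(np.float64(-5.43399549372812), np.float64(0.1195132964553076))
```

View pics/side6c.png

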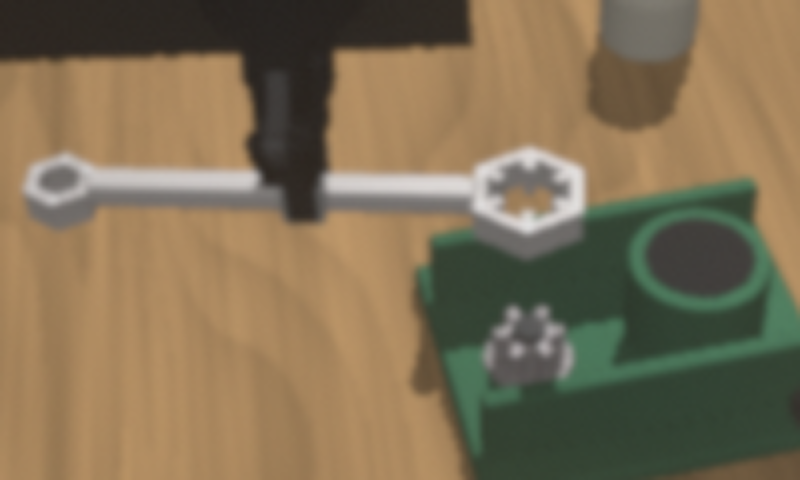

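The nut now reads -5.5° against a predicted stop at -4.7°, so it's at the stop. I'll take the spanner back to the mat.

```bash
python3 go.py .460 .343 .12 172
```

```text
shift mm [ 98.7 339.6   1.7] turn [-0.57  0.3  -2.74] now [ 0.4937 -0.009   0.1256] yaw 169.26 F [ 0.5  0.2 -4.1] T [ 0.04  0.01 -0.  ] gap 0.0136 t 28.95
```

```bash
python3 -m inch '[[[0.004,0.015,0],[-0.3,0.2,-1],0.0],[[0.008,0.028,0],[-0.3,0.1,-1],0.0],[[0.010,0.036,0],[0,0,-0.7],0.0],[[0.012,0.040,0],[0,0,0],0.0],[[0.012,0.040,0],[0,0,0],0.0],[[0.012,0.040,0],[0,0,0],0.0],[[0.012,0.040,0],[0,0,0],0.0],[[0.010,0.036,0],[0,0,0],0.0],[[0.008,0.028,0],[0,0,0],0.0],[[0.004,0.015,0],[0,0,0],0.0]]'
python3 go.py .460 .343 .08 172
```

```text
t: 29.95
ee_pos: [0.441, 0.3346, 0.1187]
tool_rot: [-0.006, 0.068, 0.998, -0.0]
force: [1.0, -1.4, -4.5]
finger_gap: 0.014
shift mm [-18.2  11.   38.5] turn [-0.08 -0.66  0.16] now [0.441  0.3346 0.1187] yaw 172.16 F [ 1.  -1.4 -4.5] T [-0.02  0.03 -0.04] gap 0.014 t 29.95
```

```bash
python3 -m inch '[[[-0.005,0.003,0.004],[0,-0.3,0],0.0],[[-0.005,0.003,0.008],[0,-0.3,0],0.0],[[-0.005,0.003,0.012],[0,0,0],0.0],[[-0.003,0.002,0.014],[0,0,0],0.0],[[0,0,0.014],[0,0,0],0.0],[[0,0,0.012],[0,0,0],0.0],[[0,0,0.010],[0,0,0],0.0],[[0,0,0.006],[0,0,0],0.0],[[0,0,0.003],[0,0,0],0.0],[[0,0,0],[0,0,0],0.0]]'
python3 go.py .460 .343 .0068 172
```

```text
t: 30.95
ee_pos: [0.4594, 0.3421, 0.0241]
tool_rot: [-0.003, 0.068, 0.998, -0.003]
force: [-0.1, -0.3, -3.8]
finger_gap: 0.0132
shift mm [-0.5  1.  17.3] turn [-0.31 -0.36  0.18] now [0.4594 0.3421 0.0241] yaw 172.18 F [-0.1 -0.3 -3.8] T [0.01 0.01 0.01] gap 0.0132 t 30.95
```

```bash
python3 -m inch '[[[0,0,0.003],[-0.3,-0.3,0],0.0],[[0,0,0.004],[0,0,0],0.0],[[0,0,0.003],[0,0,0],0.0],[[0,0,0.002],[0,0,0],0.0],[[0,0,0.001],[0,0,0],0.0],[[0,0,0.001],[0,0,0],0.0],[[0,0,0.0005],[0,0,0],0.0],[[0,0,0],[0,0,0],0.0],[[0,0,0],[0,0,0],0.0],[[0,0,0],[0,0,0],0.0]]'
python3 go.py .460 .343 .0068 172
python3 - <<'E'
from h import *
crop(read_camera("side"),180,130,340,200,5,"pics/side7c.png")
E
```

```text
t: 31.95
ee_pos: [0.4603, 0.3429, 0.0101]
tool_rot: [0.001, 0.068, 0.998, 0.001]
force: [0.1, -0.3, -3.8]
finger_gap: 0.0134
shift mm [0.4 0.1 3.3] turn [0.12 0.1  0.2 ] now [0.4603 0.3429 0.0101] yaw 172.2 F [ 0.1 -0.3 -3.8] T [-0.04  0.03 -0.03] gap 0.0134 t 31.95
```

View pics/side7c.png

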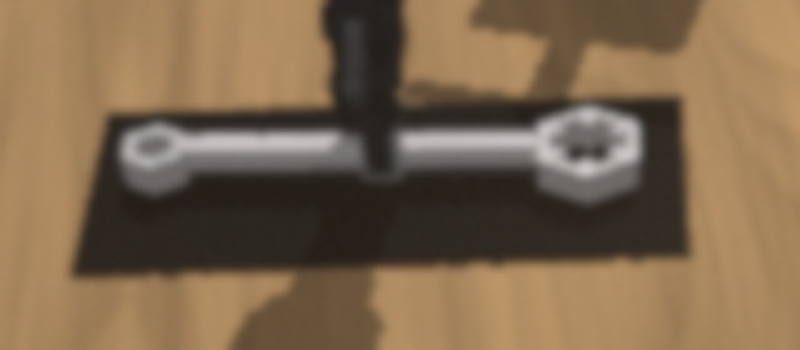

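The spanner is just above the mat and level, with both rings within the mat's edges. Lowering to contact.

```bash
python3 -m inch '[[[0,0,0.001],[0,0,0],0.0],[[0,0,0.001],[0,0,0],0.0],[[0,0,0.0008],[0,0,0],0.0],[[0,0,0.0005],[0,0,0],0.0],[[0,0,0.0005],[0,0,0],0.0],[[0,0,0],[0,0,0],0.0],[[0,0,0],[0,0,0],0.0],[[0,0,0],[0,0,0],0.0],[[0,0,0],[0,0,0],0.0],[[0,0,0],[0,0,0],0.0]]'
python3 go.py .460 .343 .0068 172
```

```text
t: 33.0
ee_pos: [0.4605, 0.343, 0.0068]
tool_rot: [0.001, 0.068, 0.998, 0.001]
force: [-0.6, 0.3, -0.5]
finger_gap: 0.0135
shift mm [ 0.5 -0.1  0. ] turn [0.15 0.13 0.21] now [0.4605 0.343  0.0068] yaw 172.21 F [-0.6  0.3 -0.5] T [-0.13  0.08  0.03] gap 0.0135 t 33.0
```

```bash
python3 -m inch '[[[0,0,0],[0,0,0],0.05],[[0,0,0],[0,0,0],0.05],[[0,0,0],[0,0,0],0.05],[[0,0,0],[0,0,0],0.05],[[0,0,0],[0,0,0],0.05],[[0,0,0],[0,0,0],0.05],[[0,0,-0.004],[0,0,0],0.05],[[0,0,-0.01],[0,0,0],0.05],[[0,0,-0.015],[0,0,0],0.05],[[0,0,-0.02],[0,0,0],0.05]]'
python3 -m inch '[[[0,0,-0.02],[0,0,0],0.05],[[0,0,-0.02],[0,0,0],0.05],[[0,0,-0.02],[0,0,0],0.05],[[0,0,-0.02],[0,0,0],0.05],[[0,0,-0.02],[0,0,0],0.05],[[0,0,-0.01],[0,0,0],0.05],[[0.02,0,0],[0,0,0],0.05],[[0.03,0,0],[0,0,0],0.05],[[0.02,0,0],[0,0,0],0.05],[[0,0,0],[0,0,0],0.05]]'
python3 - <<'E'
from h import *
for n in("side","top"): cv2.imwrite(f"pics/{n}8.png",read_camera(n)["img"])
E
```

```text
t: 34.0
ee_pos: [0.4597, 0.3424, 0.0572]
tool_rot: [0.0, 0.068, 0.998, 0.001]
force: [1.1, 0.2, 0.4]
finger_gap: 0.0506
t: 35.0
ee_pos: [0.3889, 0.3519, 0.1804]
tool_rot: [0.004, 0.069, 0.998, 0.003]
force: [-0.2, -0.5, -0.3]
finger_gap: 0.0501
```

View pics/side8.png

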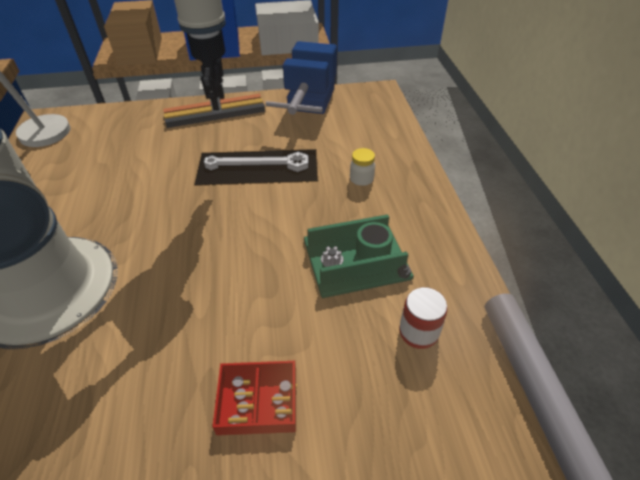

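View pics/top8.png

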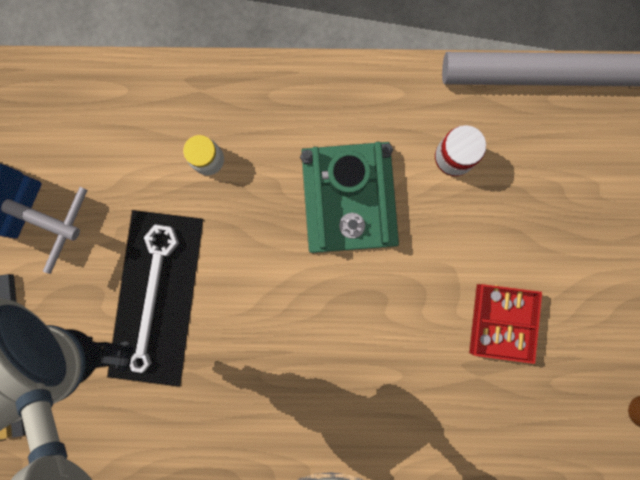

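The spanner lies flat on the mat, rings at (160,240) and (140,363) in the top view. Tray, tin and jar haven't moved. One last check of the nut angle, then hand in.

```bash
python3 - <<'E'
from nutm import *
print("top",fold(read_camera("top"),(.6021,-.0302),.038)[:2],"side",fold(read_camera("side"),(.6015,-.0326),.038)[:2])
print(sign_off(), get_state()["t"])
E
```

```text
top (np.float64(-5.737535602638157), np.float64(0.060528756059122855)) side (np.float64(-5.579431837269485), np.float64(0.10860587430766902))
the job is handed in; nothing more can be done
the job is handed in; nothing more can be done
```

The nut is tight against its stop, and the spanner is back flat on the mat and released. I handed the job in at about 35 s of the 72 s allowed.

- **Turning:** I gripped the spanner at mid-shank and seated the large ring on the nut. The first clockwise swing turned the nut about 50°. I then lifted, reseated one 60° step back and swung again until it reached the stop. The spanner stayed clear of the ribs throughout.
- **Torque:** The moment on the nut was about 0.5–0.6 N m while it ran. It read 2.3 N m at the end of the last push against the stop, and I then backed off.
- **Nut angle:** After the spanner was lifted off, the nut's splines read -5.7° (top camera) and -5.6° (side camera). I predicted -4.7° for the stop. The 1° difference is within my measuring error.
- **Scene:** In the final pictures both rings are on the mat and the gripper is clear of everything. By eye, the tray, tin and jar look unmoved.
- **Disagreements:**
  - The finger opening read about 13.5 mm on the 16 mm shank, though the grip held.
  - In the final push the tool turned about 1.5–2° further than the nut, probably from give in the grip. The 2.3 N m is from the wrist reading, so it may be slightly off.

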